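# Clear the slide incubator's lid and hold it half open

### The job

I have to pipette onto the light-sensitive slides in the slide incubator. Take the staining jar that was left on its lid and set it down upright, without dropping it, on the filter-paper disc between or beside the other two jars in the steel tray; then raise the lid, which has a bar handle, to 45 degrees, at no time past 60 degrees, and keep it still there for me: the lid falls shut when let go, so do not let it drop, and finish while still holding it with the gripper. Leave the other jars and everything else on the bench where they are.

Things in the scene. Friction and masses are not known exactly. Their poses are not given: they have to be found in the camera images.
- lid (a joint): the lid of the incubator: a grey sheet-metal lid, 238 x 260 mm, 0.35 to 0.6 kg, hinged along the rear top edge of the white incubator box (box 290 mm deep, 260 mm wide, 78 mm high, fixed to the bench; control panel on its front, towards the robot). Joint value in rad: 0 shut, grows as the front edge is raised; free hinge with next to no friction, it falls shut from any angle up to 60 degrees; stop at 1.6. Shut, the lid's flat top is 104 mm above the bench
- lid_grip (a point): the middle of the lid's bar handle: a round steel bar 12 mm thick and 110 mm long, parallel to the hinge, near the lid's front edge, on two posts at its ends; its centre line is 38 mm above the lid's top sheet (142 mm above the bench when shut). The point turns with the lid: y along the bar, x (when shut) level from the front of the lid to its hinge, z square out of the lid. The bar is smooth and round and can turn between the fingers as the lid swings
- lid_hinge (a point): the middle of the hinge axis, 82 mm above the bench, on the fixed box: y along the axis, x level to the rear of the incubator, z up. The bar handle's centre lies 212 mm in front of this axis and 60 mm above it when the lid is shut; at 45 degrees it lies 107 mm in front and 192 mm above
- jar_grip (a point): the glass staining jar that stands on the incubator's lid, its axis 60 to 120 mm from the hinge line: upright round jar 92 mm high, glass 54 mm in diameter from 7 to 76 mm above its underside, foot 62 mm in diameter, white screw cap 60 mm in diameter over the top 16 mm, 0.2 to 0.3 kg; the point is on its axis 62 mm above its underside, in the upper part of the glass, a good height to grip it so that the cap stays clear of the palm; z along the axis
- paper_center (a point): the middle of the white filter-paper disc (84 mm in diameter, flat, 0.6 mm) that marks the jar's place on the floor of a fixed steel tray (110 x 300 mm, rim 20 mm high, wall 3 mm); the point lies on the tray's floor, 3 mm above the bench. y along the tray's length, x across it. The three places in the tray are in a row along y, 90 mm apart; the disc may be at any of the three, the other two are taken by jars
- jar_b_grip (a point): a jar exactly like the first, standing in the tray; stays there. Point on its axis 62 mm above its underside
- jar_c_grip (a point): another jar exactly like the first, standing in the tray; stays there. Point on its axis 62 mm above its underside
- jar: the same jar as jar_grip, point at the centre of its underside
- slide_box: flat black and grey slide box 85 x 100 x 35 mm, bystander; origin under its centre
- wash_bottle: white wash bottle, 60 mm in diameter, 165 mm high with spout, bystander; origin under its centre
- timer: white bench timer 62 x 62 x 22 mm, bystander; origin under its centre
- tube_rack: tube rack 60 x 130 x 62 mm with tubes, bystander; origin under its centre
- beaker: glass beaker 72 mm in diameter, 95 mm high, bystander; origin under its centre

How it is judged (in metres and radians):
On the way, in this order (a step that is already met when the one before it is completed fails the run):
1. the jar from the lid stands upright on the filter-paper disc in the tray, released (horizontal distance between jar_grip and paper_center below 0.025 m and angle between jar_grip's own z axis and vertical below 0.1 rad and z of jar_grip in the frame of paper_center between 0.055 and 0.069 m and linear speed of jar below 0.03 m/s and contact force between the fingers and jar below 0.05 N), for 0.3 s.
2. the gripper holds the lid open at 45 degrees, give or take 5 (value of joint lid between 0.698 and 0.873 rad and velocity of joint lid between -0.05 and 0.05 rad/s and contact force between the fingers and lid above 0.8 N), for 0.3 s.
At the end, for the whole second after the job is handed in: The gripper alone holds the lid (0.8 N or more) still at 45 degrees give or take 5; the jar from the lid stands upright and released in the tray, within 25 mm of the middle of the paper disc; the other jars are within 25 mm and the other things within 30 mm of where they were (all of step 1 and all of step 2 and contact force between lid and jar below 0.05 N and contact force between lid and jar_b below 0.05 N and contact force between lid and jar_c below 0.05 N and contact force between lid and slide_box below 0.05 N and contact force between lid and wash_bottle below 0.05 N and contact force between lid and timer below 0.05 N and contact force between lid and tube_rack below 0.05 N and contact force between lid and beaker below 0.05 N and distance of each of jar_b_grip, jar_c_grip from where it was at the start of the episode below 0.025 m and distance of each of slide_box, wash_bottle, timer, tube_rack, beaker from where it was at the start of the episode below 0.03 m); the arm keeps its last pose, push and grip.
It fails at once if the lid is opened past 60 degrees (value of joint lid above 1.0472 rad).
It fails at once if the lid is let drop (it swings shut faster than 1.5 rad/s) (velocity of joint lid below -1.5 rad/s).
It fails at once if the jar is tipped (leans more than 35 degrees) or dropped (over 0.45 m/s out of the fingers, a fall of about 10 mm) (angle between jar_grip's own z axis and vertical above 0.61 rad or (linear speed of jar above 0.45 m/s and contact force between the fingers and jar below 0.01 N)).
It fails at once if one of the other jars is pushed more than 25 mm or tipped (distance of any of jar_b_grip, jar_c_grip from where it was at the start of the episode above 0.025 m or angle between any of jar_b_grip, jar_c_grip's own z axis and vertical above 0.4 rad).
It fails at once if another thing on the bench is moved more than 30 mm (distance of any of slide_box, wash_bottle, timer, tube_rack, beaker from where it was at the start of the episode above 0.03 m).
It also fails if it takes over 58 s, if anything falls off the work surface, if the arm or the gripper's body presses on something with over 40 N, if the wrist force passes 120 N, or if a joint passes its speed limit or range.

### The arm

A 6-joint arm with a two-finger parallel gripper is mounted at the origin on the work surface. World frame = base frame: x ahead of the robot, y to its left, z up, the work surface at z = 0. Lengths are in mm, angles in rad, forces in N, time in s.
With the tool pointing down it reaches from about 350 to 875 mm from the base axis. Payload 15.5 kg.
Tool frame: the origin (TCP) lies on the centre line of the jaws, within the pads' length; the fingertips stand 8 mm ahead of it and the grasp point (between the pads) lies 11 mm behind it (bot.nose_length is the z of the fingertips in the tool frame, in mm); z points along the fingers, y is the direction in which the jaws open and shut (so a half turn about z gives the same grasp; the last joint's range is limited). The gripper opens to 85 mm and grips with 20 to 120 N. Pads are 22 mm wide; open, the fingers measure 114 mm over their backs; the gripper's body (76 mm by 85 mm) begins 54 mm behind the grasp point. The pads swing forward as they close: fully open they stand 13 mm farther back than shut.
Start: joints at [-0.096, 0.494, 1.345, -0, 1.302, -0.096], TCP at [625.001, 0.003, 239.277] pointing down, gripper open.
Joint ranges: [-2.91, 2.91], [-0.82, 2.16], [0.22, 2.67], [-1.22, 4.37], [0.12, 2.79], [-3.08, 3.08]. Speed limits (rad/s): [1.89, 1.89, 2.57, 3.01, 3.01, 3.01].

### API

Orientations are given as a 3x3 rotation matrix whose columns are the frame's x, y, z axes.
In Python, from bench import monitor, vision, bot gives the robot as it stands. The module is installed in compiled form; this text tells all that it offers.
- The arm moves only by the tool drive_tool, never from a script. Its argument "increments" is a list of rows, each a list of 7 numbers: the shift along the tool's x, y, z in m, then the turn, a rotation vector about the tool's x, y, z in rad, then the opening, from 0 (shut) to 1 (fully open). In form: [[x, y, z, wx, wy, wz, claw], ...]. A call has 1 to 20 rows; each row is the pose to reach, as a shift and turn from the pose commanded when the call began, along the tool's axes at that moment; what a row does not reach only later rows make up. A row lasts 1/10 s, in which the tool goes at most 50 mm and 8.59 degrees, less where a joint would pass 70% of its speed; a pose out of reach is approached as far as the arm can. A call with a gripper value outside its range is refused whole. The fingers move at their own pace and stop on an object; the grip force is fixed at half the most. Time passes only in rows, so rows that repeat a pose let the fingers close. It gives the time, the measured TCP pose, the force and the opening at its end, in the units of the state.
- monitor.read_state(): the state, without advancing time (a new reading comes with each control period).
- vision.snapshot(name): name is "scene" or "side" or "wrist"; returns a dict with "image" (480x640x3 uint8, red, green, blue), "range_z" (480x640 float32, mm along the optical axis (not along the pixel's ray), 0 where there is no reading), "K" (3x3 intrinsics, pixels), "world_from_camera" (4x4, takes a point from camera to world coordinates); the wrist camera has in their place "tool_from_camera" (4x4, takes a point from camera to tool coordinates, whose origin is the TCP and whose axes are the flange's). Camera axes: x right, y down, z forward; pixel columns grow to the right and rows downward; lengths in mm; the calibration is good to about 2 mm. A picture is of the moment at which its call begins: read the wrist's pose just before it.
- bot.finish_job(): hands the job in, once; it reports no verdict.
The state is a dict: "time_s": time; "joint_pos": joint angles; "qd": joint speeds; "joint_torque": joint torques, N m; "tcp_pos": TCP position; "ee_rot": TCP orientation; "ft_force": force on the tool from outside, world axes, zero at the start; "moment": the same for the moment, N m; "width": finger opening in mm.
Only numpy, scipy, OpenCV 4.12 (cv2) and the standard library are available. Lean on these libraries where they do the work, as an engineer would, in place of code of your own. Each camera call takes 0.05 s, during which the arm holds its last target.

## Working session

There is one attempt and no reset: what is moved stays moved. The work goes in short steps, Python scripts to look and compute and a tool call to move; the robot and the scene stay as the last step left them, time stands still between calls to the robot, and variables do not carry over. Pictures are saved under pics/ and viewed, and the job is handed in when it is done.

Besides the shell and the picture viewer there is one more tool, called after "Emit:" as name([rows], argument=value, ...), one row to a line, values as JSON. drive_tool: Moves the arm, as the interface text tells. Its arguments: {"type":"object","properties":{"increments":{"type":"array"}},"required":["increments"]}

```bash
mkdir -p pics; python3 - <<'E'
from bench import monitor, vision, bot
import cv2, numpy as np, pickle
s=monitor.read_state(); print({k:np.round(v,3).tolist() for k,v in s.items()}, bot.nose_length)
for n in ["scene","side","wrist"]:
    d=vision.snapshot(n); pickle.dump(d,open(f"{n}0.pkl","wb"))
    cv2.imwrite(f"pics/{n}0.png",d["image"][:,:,::-1])
    print(n,d["K"].tolist()); print(np.round(d.get("world_from_camera",d.get("tool_from_camera")),3).tolist(), (d["range_z"]>0).mean())
E
```

```text
{'time_s': 0.0, 'joint_pos': [-0.095, 0.494, 1.346, -0.0, 1.303, -0.096], 'qd': [-0.0, 0.001, 0.001, 0.001, 0.001, 0.001], 'joint_torque': [-0.003, -88.216, -38.387, -0.0, 0.01, 0.0], 'tcp_pos': [624.649, 0.039, 238.703], 'ee_rot': [[-0.0, 1.0, -0.001], [1.0, 0.0, 0.0], [0.0, -0.001, -1.0]], 'ft_force': [0.07, 0.063, -0.407], 'moment': [0.015, 0.011, -0.026], 'width': 85.572} 8.0
scene [[539.8600113106313, 0.0, 325.7150750112622], [0.0, 539.8600113106313, 243.95657670644653], [0.0, 0.0, 1.0]]
[[-0.868, 0.423, -0.261, 998.434], [0.497, 0.725, -0.477, 745.464], [-0.013, -0.544, -0.839, 1456.089], [0.0, 0.0, 0.0, 1.0]] 0.9959798177083333
side [[581.9544559015117, 0.0, 320.2633953641012], [0.0, 581.9544559015117, 235.6652841793875], [0.0, 0.0, 1.0]]
[[-0.892, -0.282, 0.355, 20.808], [-0.453, 0.561, -0.693, 1119.114], [-0.004, -0.778, -0.628, 1116.65], [0.0, 0.0, 0.0, 1.0]] 0.9960807291666667
wrist [[400.23907025633656, 0.0, 325.50225998962753], [0.0, 400.23907025633656, 241.9922404111114], [0.0, 0.0, 1.0]]
[[-0.0, -0.964, -0.267, 68.588], [1.0, 0.0, -0.0, 0.187], [0.0, -0.267, 0.964, -134.191], [0.0, 0.0, 0.0, 1.0]] 0.99609375
```

View pics/scene0.png

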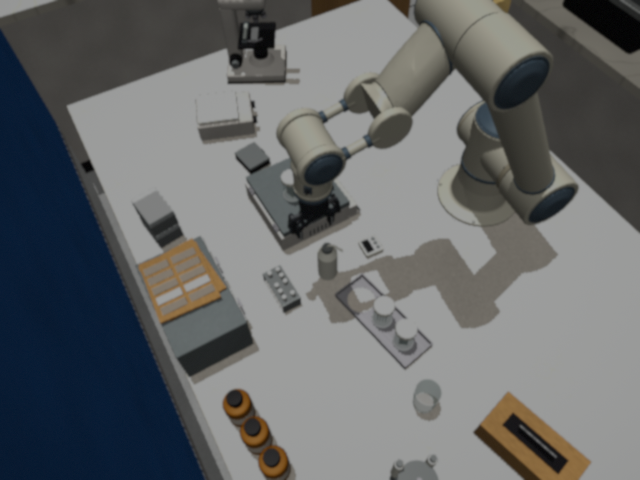

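View pics/side0.png

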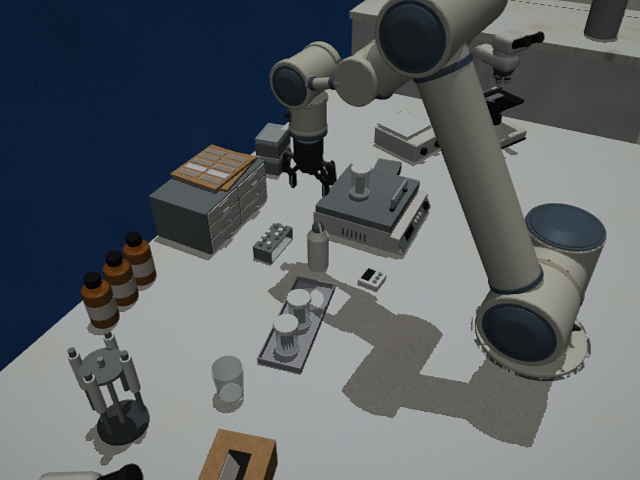

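View pics/wrist0.png

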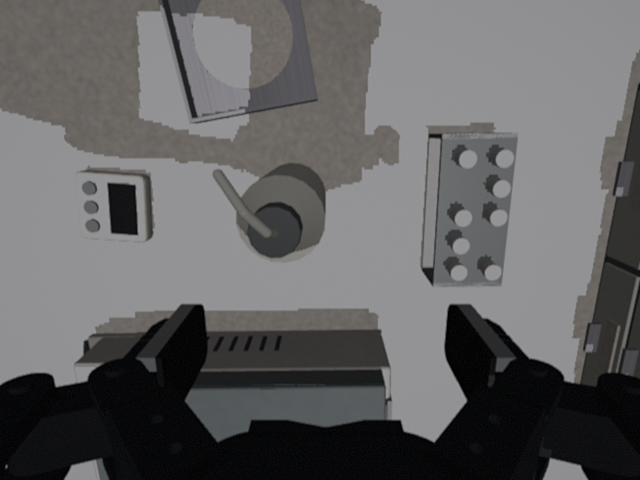

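```bash
cat > h.py <<'E'
import numpy as np, cv2, pickle
def cloud(d,T):
    z=d["range_z"].astype(float);K=d["K"];v,u=np.mgrid[:480,:640]
    P=np.stack([(u-K[0,2])/K[0,0]*z,(v-K[1,2])/K[1,1]*z,z],-1)
    W=P@T[:3,:3].T+T[:3,3]; W[z<=0]=np.nan
    return W
def tool_T(s):
    T=np.eye(4);T[:3,:3]=np.array(s["ee_rot"]);T[:3,3]=s["tcp_pos"];return T
def ray(d,u,v,z,T=None):
    T=d["world_from_camera"] if T is None else T
    K=d["K"];r=T[:3,:3]@np.array([(u-K[0,2])/K[0,0],(v-K[1,2])/K[1,1],1]);o=T[:3,3]
    return o+r*(z-o[2])/r[2]
def proj(d,p,T=None):
    T=d["world_from_camera"] if T is None else T
    c=np.linalg.inv(T)@np.append(p,1);q=d["K"]@c[:3];return q[:2]/q[2]
E
python3 - <<'E'
from h import *
C=[]
for n in ["scene","side"]:
    d=pickle.load(open(f"{n}0.pkl","rb"));W=cloud(d,d["world_from_camera"])
    C.append((W,d["image"]))
# topdown maps 2mm/px  x 350..950 up, y -350..450 
for i,(W,im) in enumerate(C):
    H=np.zeros((300,400),np.float32);
    P=W.reshape(-1,3);ok=np.isfinite(P).all(1)&(P[:,2]<240)
    P=P[ok]; r=((950-P[:,0])/2).astype(int); c=((450-P[:,1])/2).astype(int)
    m=(r>=0)&(r<300)&(c>=0)&(c<400)
    np.maximum.at(H,(r[m],c[m]),P[m,2])
    img=cv2.applyColorMap(np.clip(H*1.1,0,255).astype(np.uint8),cv2.COLORMAP_JET)
    cv2.imwrite(f"pics/top{i}.png",cv2.resize(img,(800,600),interpolation=0))
side=cv2.imread("pics/side0.png");cv2.imwrite("pics/sidecrop.png",cv2.resize(side[140:380,220:460],(800,800))[:600]);
cv2.imwrite("pics/sidecropA.png",cv2.resize(side[140:290,250:450],(800,600),interpolation=2))
cv2.imwrite("pics/sidecropB.png",cv2.resize(side[230:380,220:420],(800,600),interpolation=2))
E
```

```text
(no output)
```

View pics/top1.png

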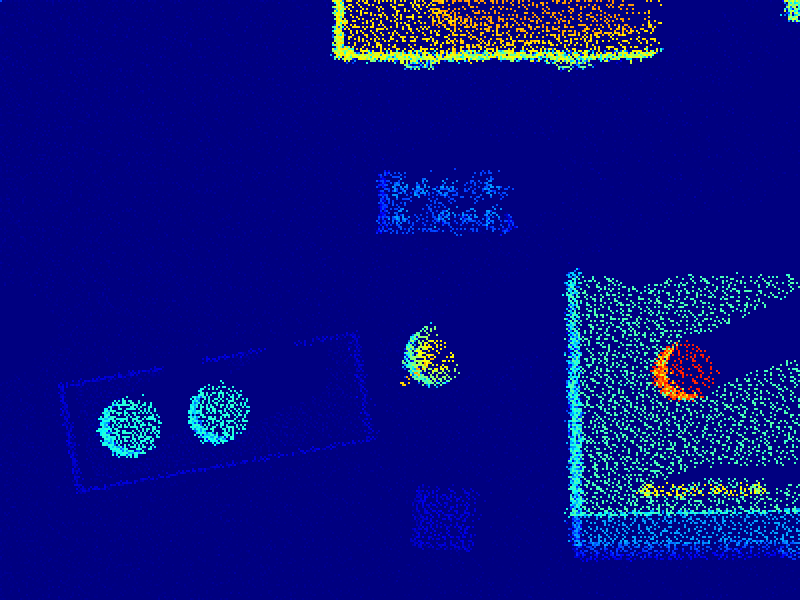

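View pics/sidecropA.png

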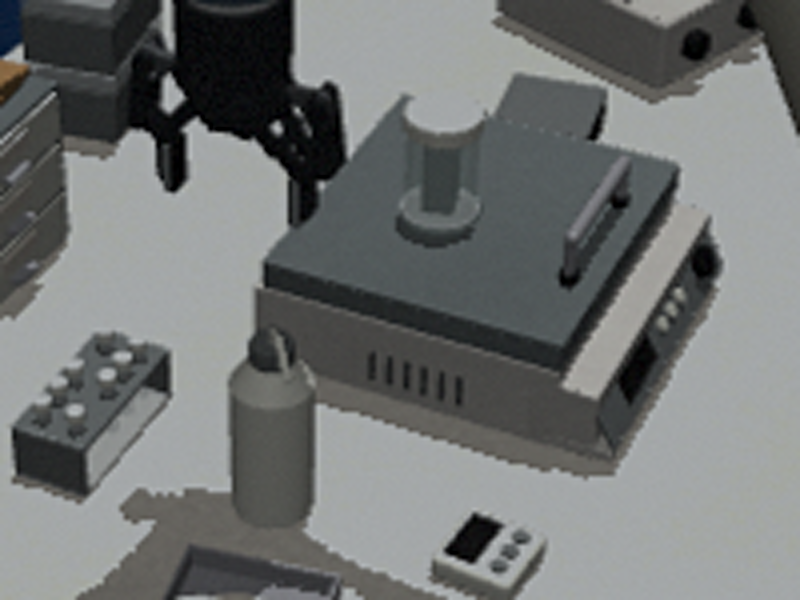

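View pics/sidecropB.png

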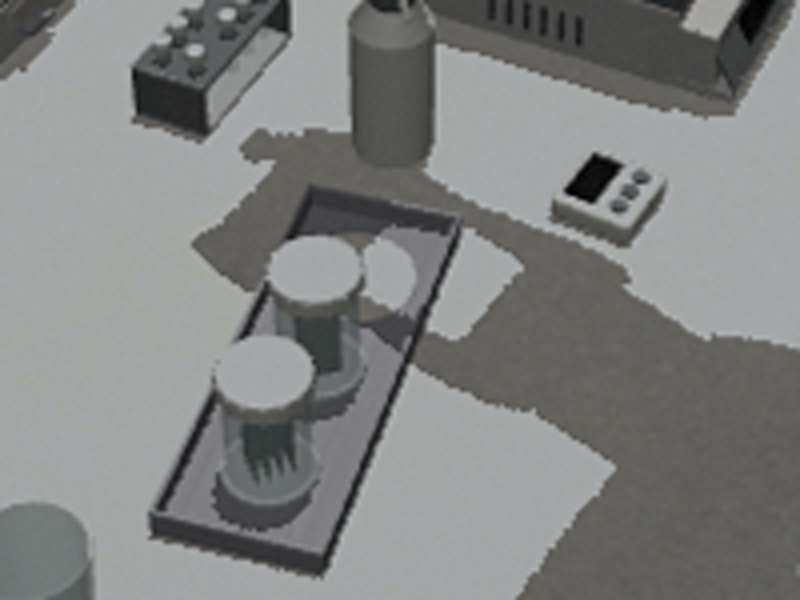

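```bash
python3 - <<'E'
from h import *
from scipy.optimize import least_squares
def circ(P,r):
    f=lambda c:np.hypot(P[:,0]-c[0],P[:,1]-c[1])-r
    return least_squares(f,P.mean(0),loss="soft_l1").x
for n in ["scene","side"]:
    d=pickle.load(open(f"{n}0.pkl","rb"));W=cloud(d,d["world_from_camera"])
    print(n,"bench z",np.nanmedian(W[...,2][(abs(W[...,0]-450)<30)&(abs(W[...,1]-150)<100)]))
    for nm,(x,y,z0) in dict(jar=(580,-233,196),b=(523,322,95),c=(538,231,95)).items():
        m=(np.hypot(W[...,0]-x,W[...,1]-y)<42)&(W[...,2]>z0-5)&(W[...,2]<z0+8)
        mm=m.astype(np.uint8)
        if m.sum()<20: print(nm,"few",m.sum());continue
        P=W[m]; 
        (cx,cy),r=cv2.minEnclosingCircle(P[:,:2].astype(np.float32))
        print(nm,m.sum(),"mean",P.mean(0).round(1),"enc",round(cx,1),round(cy,1),round(r,1),"zmed",np.median(P[:,2]).round(1))
    m=(W[...,2]>97)&(W[...,2]<110)&(W[...,0]>400)&(W[...,0]<720)&(W[...,1]<-90)&(W[...,1]>-420)
    if m.sum()>50: print("lid rect",m.sum(),cv2.minAreaRect(W[m][:,:2].astype(np.float32)))
    # lid left edge & front edge lines
    m=(W[...,2]>134)&(W[...,2]<152)&(W[...,0]>430)&(W[...,0]<490)&(W[...,1]<-150)&(W[...,1]>-340)
    if m.sum()>20:
        P=W[m];print("bar",m.sum(),P.mean(0),P.min(0),P.max(0),"line",cv2.fitLine(P[:,:2].astype(np.float32),cv2.DIST_HUBER,0,.01,.01).ravel())
    m=(W[...,2]>15)&(W[...,2]<24)&(W[...,0]>430)&(W[...,0]<640)&(W[...,1]<410)&(W[...,1]>60)
    mm=cv2.connectedComponents(cv2.dilate(m.astype(np.uint8),np.ones((5,5))))[1]
    print("tray",m.sum(),cv2.minAreaRect(W[m][:,:2].astype(np.float32)))
    for nm,(x,y) in dict(bottle=(594,20),timer=(430,5)).items():
        m=(np.hypot(W[...,0]-x,W[...,1]-y)<60)&(W[...,2]>15)
        if m.sum():print(nm,W[m].min(0).round(),W[m].max(0).round())
E
```

```text
scene bench z 584.3800090791616
jar 158 mean [ 588.9 -239.4  197.2] enc 584.1 -238.7 33.2 zmed 197.4
b 359 mean [523.5 318.   96.1] enc 524.0 318.1 32.1 zmed 96.1
c 335 mean [538.  230.   96.3] enc 537.0 228.6 31.3 zmed 96.2
lid rect 1766 ((555.457275390625, -254.80807495117188), (239.4921875, 267.34222412109375), 1.0328445434570312)
tray 406 ((537.6979370117188, 230.70101928710938), (113.5384750366211, 303.02471923828125), 10.24899959564209)
bottle [551. -38.  15.] [654.  80. 627.]
timer [370. -52.  15.] [484.  65. 770.]
side bench z 575.8805161557943
jar 196 mean [ 577.8 -232.1  195.8] enc 575.2 -234.8 33.5 zmed 195.6
b 400 mean [522.  321.1  94.9] enc 524.0 321.3 33.4 zmed 94.9
c 344 mean [535.7 233.   94.9] enc 535.8 231.2 32.5 zmed 94.7
lid rect 3168 ((555.3983154296875, -252.25308227539062), (240.71559143066406, 273.9681396484375), 0.9834752678871155)
bar 107 [ 459.50113579 -247.12552372  145.49869892] [ 453.90521435 -314.78983544  134.64792767] [ 466.78931373 -186.74053728  151.69750601] line [ 4.2865900e-03 -9.9999082e-01  4.5879153e+02 -2.4714378e+02]
tray 517 ((537.8690185546875, 233.326416015625), (111.93206787109375, 306.545654296875), 10.052602767944336)
bottle [549. -40.  15.] [654.  80. 624.]
timer [376. -31.  15.] [482.  65. 686.]
```

Emit:
drive_tool([
  [-0.02, -0.005, -0.03, 0, 0, 0, 1],
  [-0.05, -0.01, -0.06, 0, 0, 0, 1],
  [-0.08, -0.015, -0.09, 0, 0, 0, 1],
  [-0.11, -0.02, -0.1, 0, 0, 0, 1],
  [-0.14, -0.03, -0.1, 0, 0, 0, 1],
  [-0.17, -0.035, -0.1, 0, 0, 0, 1],
  [-0.2, -0.04, -0.1, 0, 0, 0, 1],
  [-0.22, -0.047, -0.1, 0, 0, 0, 1],
  [-0.235, -0.047, -0.1, 0, 0, 0, 1],
  [-0.235, -0.047, -0.1, 0, 0, 0, 1],
  [-0.235, -0.047, -0.1, 0, 0, 0, 1],
])

```text
time_s: 1.25
tcp_pos: [578.2, -234.6, 339.1]
ee_rot: [[0.0, 1.0, -0.0], [1.0, -0.0, 0.0], [0.0, -0.0, -1.0]]
ft_force: [0.2, 0.4, 0.2]
width: 85.4
```

```bash
python3 - <<'E'
from bench import monitor, vision, bot
from h import *
s=monitor.read_state();print(s["time_s"],s["tcp_pos"],np.round(s["ee_rot"],3).tolist(),s["ft_force"])
for n in ["wrist","scene"]:
    d=vision.snapshot(n);pickle.dump((d,s),open(n+"1.pkl","wb"));cv2.imwrite(f"pics/{n}1.png",d["image"][:,:,::-1])
    T=tool_T(s)@d["tool_from_camera"] if n=="wrist" else d["world_from_camera"]
    print(n,"jar px",proj(d,[578,-235,196],T))
E
```

```text
1.25 [ 578.23250974 -234.61576881  339.06694282] [[0.0, 1.0, -0.0], [1.0, -0.0, 0.0], [0.0, -0.0, -1.0]] [0.173337   0.38727402 0.15444847]
wrist jar px [325.12235257 231.55661976]
scene jar px [290.82379104 176.73542585]
```

View pics/wrist1.png

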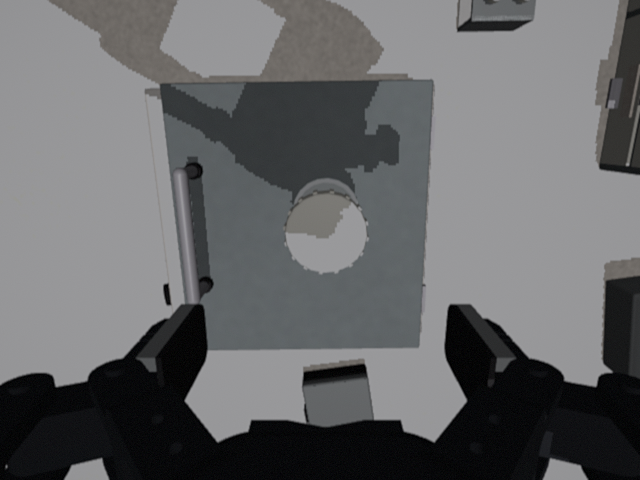

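Emit:
drive_tool([
  [0, 0, 0.03, 0, 0, 0, 1],
  [0, 0, 0.06, 0, 0, 0, 1],
  [0, 0, 0.09, 0, 0, 0, 1],
  [0, 0, 0.11, 0, 0, 0, 1],
  [0, 0, 0.13, 0, 0, 0, 1],
  [0, 0, 0.15, 0, 0, 0, 1],
  [0, 0, 0.165, 0, 0, 0, 1],
  [0, 0, 0.175, 0, 0, 0, 1],
  [0, 0, 0.185, 0, 0, 0, 1],
  [0, 0, 0.185, 0, 0, 0, 1],
  [0, 0, 0.185, 0, 0, 0, 1],
])

```text
time_s: 2.45
tcp_pos: [578.3, -234.9, 154.7]
ee_rot: [[-0.0, 1.0, 0.0], [1.0, 0.0, -0.0], [-0.0, 0.0, -1.0]]
ft_force: [-0.3, 0.4, 0.1]
width: 85.4
```

```bash
python3 - <<'E'
from bench import monitor, vision, bot
from h import *
d,s=pickle.load(open("wrist1.pkl","rb"));T=tool_T(s)@d["tool_from_camera"]
for p in [(180,172),(193,302)]: print("bar",ray(d,*p,146,T).round(1))
for p in [(162,85),(433,81),(420,347),(211,349)]: print("lid",ray(d,*p,104,T).round(1))
n=vision.snapshot("wrist");cv2.imwrite("pics/wrist2.png",n["image"][:,:,::-1])
n=vision.snapshot("side");cv2.imwrite("pics/side2.png",cv2.resize(n["image"][120:300,250:450,::-1],None,fx=3,fy=3))
E
```

```text
bar [ 460.5 -197.8  146. ]
bar [ 460.9 -311.7  146. ]
lid [ 437.  -127.5  104. ]
lid [ 670.8 -124.3  104. ]
lid [ 675.7 -380.6  104. ]
lid [ 459.8 -382.9  104. ]
```

View pics/wrist2.png

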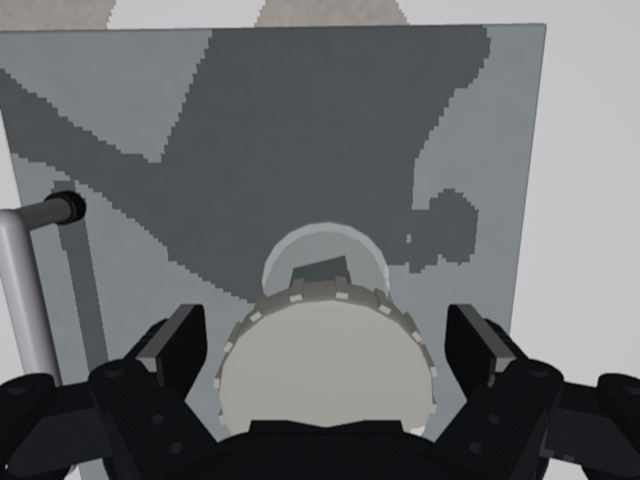

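View pics/side2.png

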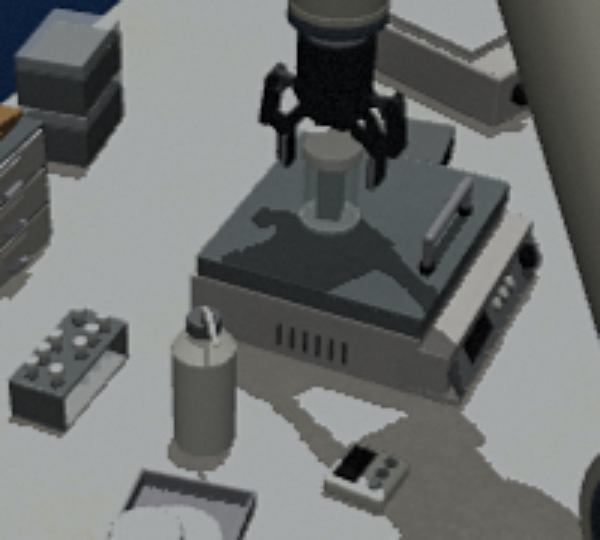

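Emit:
drive_tool([
  [0, 0, 0, 0, 0, 0, 0],
  [0, 0, 0, 0, 0, 0, 0],
  [0, 0, 0, 0, 0, 0, 0],
  [0, 0, 0, 0, 0, 0, 0],
  [0, 0, 0, 0, 0, 0, 0],
  [0, 0, 0, 0, 0, 0, 0],
  [0, 0, 0, 0, 0, 0, 0],
  [0, 0, 0, 0, 0, 0, 0],
  [0, 0, -0.005, 0, 0, 0, 0],
  [0, 0, -0.015, 0, 0, 0, 0],
  [0, 0, -0.025, 0, 0, 0, 0],
  [0, 0, -0.025, 0, 0, 0, 0],
  [0, 0, -0.025, 0, 0, 0, 0],
])

```text
time_s: 3.85
tcp_pos: [578.1, -235.1, 179.7]
ee_rot: [[-0.0, 1.0, 0.001], [1.0, 0.0, -0.0], [-0.0, 0.001, -1.0]]
ft_force: [-0.4, -0.5, -3.1]
width: 58.1
```

```bash
python3 - <<'E'
from bench import monitor, vision, bot
from h import *
s=monitor.read_state();print(s["tcp_pos"],s["width"],s["ft_force"])
n=vision.snapshot("wrist");cv2.imwrite("pics/wrist3.png",n["image"][:,:,::-1])
n=vision.snapshot("side");cv2.imwrite("pics/side3.png",cv2.resize(n["image"][100:250,250:450,::-1],None,fx=4,fy=4))
E
```

```text
[ 578.12533045 -235.05421879  179.67438479] 58.12048490515564 [-0.37116513 -0.51628983 -3.13409971]
```

View pics/side3.png

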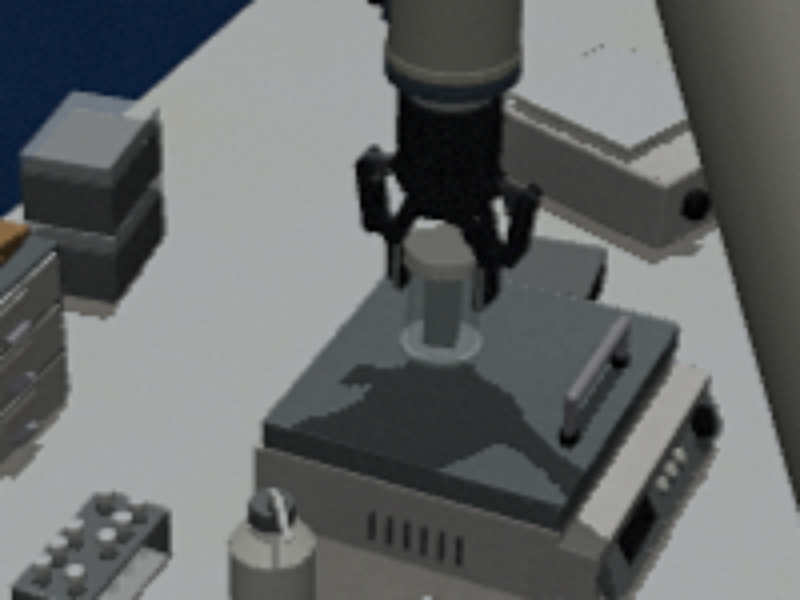

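View pics/wrist3.png

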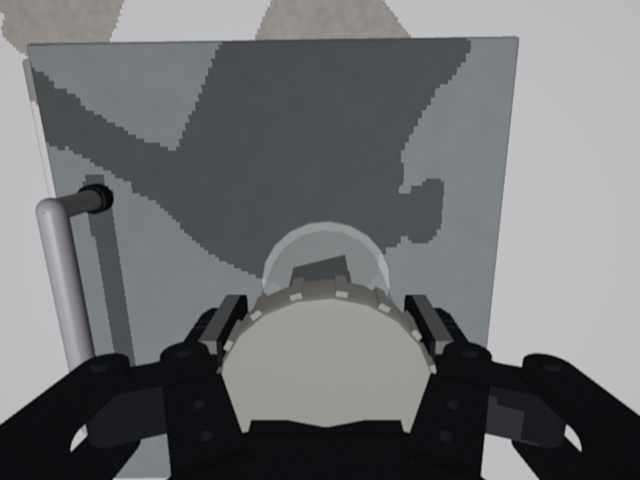

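Emit:
drive_tool([
  [0, 0, -0.02, 0, 0, 0, 0],
  [0, 0, -0.045, 0, 0, 0, 0],
  [0.01, 0, -0.07, 0, 0, 0, 0],
  [0.03, 0, -0.085, 0, 0, 0, 0],
  [0.055, -0.005, -0.085, 0, 0, 0, 0],
  [0.08, -0.01, -0.085, 0, 0, 0, 0],
  [0.105, -0.015, -0.085, 0, 0, 0, 0],
  [0.13, -0.02, -0.085, 0, 0, 0, 0],
  [0.155, -0.025, -0.085, 0, 0, 0, 0],
  [0.18, -0.026, -0.085, 0, 0, 0, 0],
  [0.205, -0.026, -0.085, 0, 0, 0, 0],
  [0.23, -0.026, -0.085, 0, 0, 0, 0],
  [0.255, -0.026, -0.085, 0, 0, 0, 0],
  [0.28, -0.026, -0.085, 0, 0, 0, 0],
  [0.305, -0.026, -0.085, 0, 0, 0, 0],
  [0.33, -0.026, -0.085, 0, 0, 0, 0],
  [0.35, -0.026, -0.085, 0, 0, 0, 0],
  [0.367, -0.026, -0.085, 0, 0, 0, 0],
  [0.377, -0.026, -0.085, 0, 0, 0, 0],
  [0.377, -0.026, -0.085, 0, 0, 0, 0],
])

```text
time_s: 5.95
tcp_pos: [551.4, 143.4, 263.9]
ee_rot: [[-0.002, 1.0, -0.001], [1.0, 0.002, 0.0], [0.0, -0.001, -1.0]]
ft_force: [1.1, -0.5, -2.3]
width: 58.2
```

```bash
python3 - <<'E'
from bench import monitor, vision, bot
from h import *
s=monitor.read_state();print(s["tcp_pos"],s["width"],s["ft_force"])
for n in ["wrist","side","scene"]:
    d=vision.snapshot(n);pickle.dump((d,s),open(n+"4.pkl","wb"))
    im=d["image"][:,:,::-1]
    if n=="side": im=cv2.resize(im[200:380,200:420],None,fx=3.3,fy=3.3)
    if n=="scene": im=cv2.resize(im[200:400,280:460],None,fx=3,fy=3)
    cv2.imwrite(f"pics/{n}4.png",im)
E
```

```text
[551.39278229 143.40207856 263.87839053] 58.18583416799514 [ 1.08195577 -0.54072992 -2.27311696]
```

View pics/side4.png

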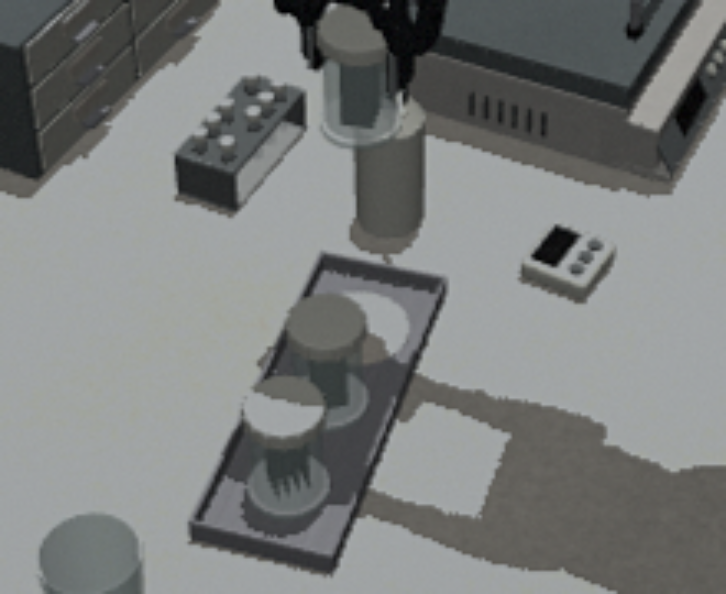

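View pics/wrist4.png

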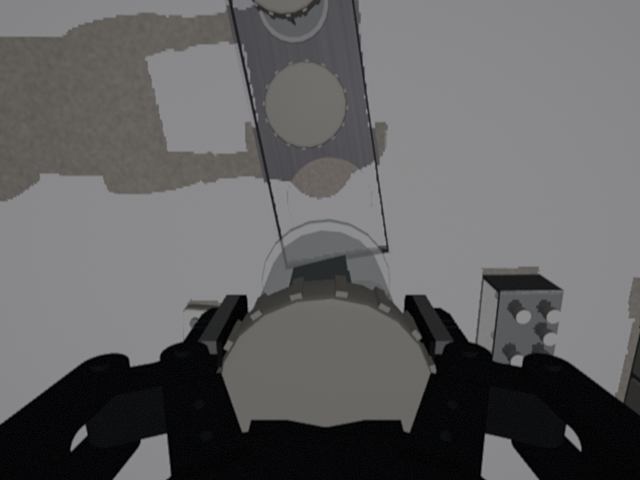

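View pics/scene4.png

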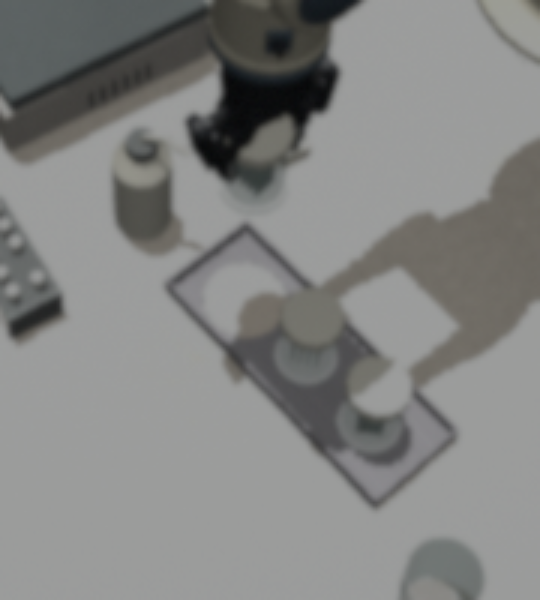

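```bash
python3 - <<'E'
from h import *
a=np.linspace(0,2*np.pi,40)
c=np.array([552,142.5])
for n,(u0,v0,f) in dict(side=(200,200,3.3),scene=(280,200,3)).items():
    d,s=pickle.load(open(n+"4.pkl","rb"));im=cv2.imread(f"pics/{n}4.png")
    for t in a:
        p=proj(d,[c[0]+42*np.cos(t),c[1]+42*np.sin(t),3.6]);q=((p-[u0,v0])*f).astype(int);cv2.circle(im,tuple(int(x) for x in q),1,(0,0,255),-1)
    cv2.imwrite(f"pics/{n}4o.png",im)
a=cv2.imread("pics/side4o.png")[240:400,250:450];b=cv2.imread("pics/scene4o.png")[220:380,150:350]
cv2.imwrite("pics/o4.png",cv2.resize(np.hstack([a,b]),None,fx=2,fy=2))
E
```

```text
(no output)
```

View pics/o4.png

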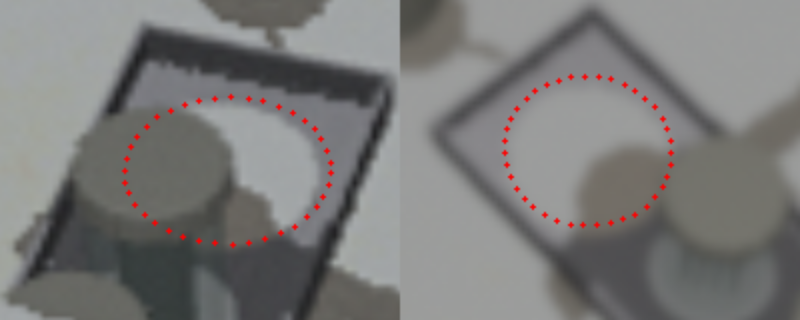

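Emit:
drive_tool([
  [0, 0, 0.025, 0, 0, 0, 0],
  [0, 0, 0.055, 0, 0, 0, 0],
  [0, 0, 0.085, 0, 0, 0, 0],
  [0, 0, 0.11, 0, 0, 0, 0],
  [0, 0, 0.135, 0, 0, 0, 0],
  [0, 0, 0.155, 0, 0, 0, 0],
  [0, 0, 0.175, 0, 0, 0, 0],
  [0, 0, 0.19, 0, 0, 0, 0],
  [0, 0, 0.2, 0, 0, 0, 0],
  [0, 0, 0.203, 0, 0, 0, 0],
  [0, 0, 0.205, 0, 0, 0, 0],
  [0, 0, 0.205, 0, 0, 0, 0],
  [0, 0, 0.205, 0, 0, 0, 0],
])

```text
time_s: 7.4
tcp_pos: [552.4, 142.0, 59.9]
ee_rot: [[0.0, 1.0, 0.001], [1.0, -0.0, 0.0], [0.0, 0.001, -1.0]]
ft_force: [0.1, 0.6, -1.8]
width: 58.3
```

```bash
python3 - <<'E'
from bench import monitor, vision, bot
from h import *
s=monitor.read_state();print(s["tcp_pos"],s["width"],s["ft_force"])
d=vision.snapshot("side");im=cv2.resize(d["image"][200:380,200:420,::-1],None,fx=3.3,fy=3.3)
cv2.imwrite("pics/side5.png",im)
d=vision.snapshot("wrist");cv2.imwrite("pics/wrist5.png",d["image"][:,:,::-1])
E
```

```text
[552.37363208 142.00874855  59.89401468] 58.28553746060189 [ 0.14633865  0.63409924 -1.76743214]
```

View pics/side5.png

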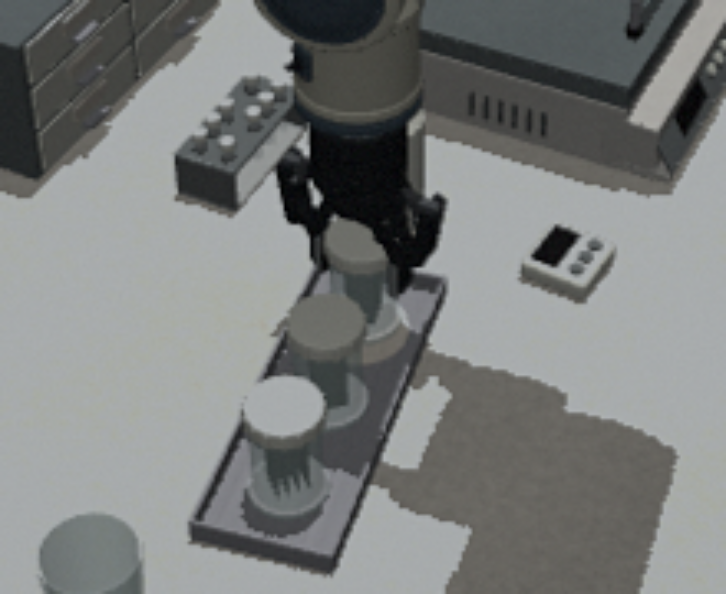

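View pics/wrist5.png

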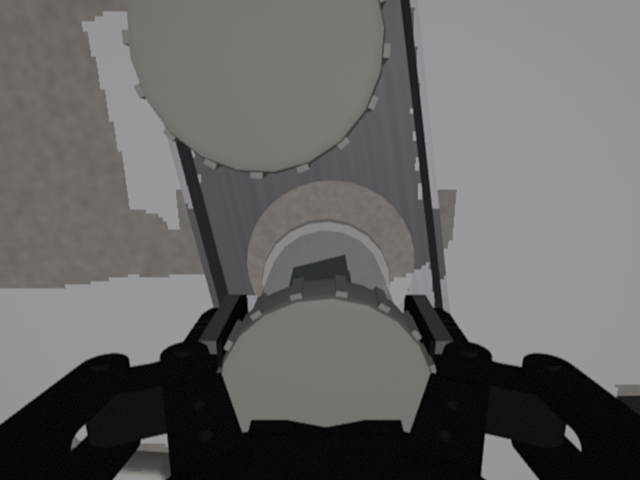

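Emit:
drive_tool([
  [0, 0, 0.001, 0, 0, 0, 0],
  [0, 0, 0.002, 0, 0, 0, 0],
  [0, 0, 0.003, 0, 0, 0, 0],
  [0, 0, 0.004, 0, 0, 0, 0],
  [0, 0, 0.005, 0, 0, 0, 0],
  [0, 0, 0.005, 0, 0, 0, 0],
  [0, 0, 0.005, 0, 0, 0, 0],
])

```text
time_s: 8.2
tcp_pos: [552.0, 142.0, 54.3]
ee_rot: [[0.0, 1.0, -0.0], [1.0, -0.0, 0.0], [0.0, -0.0, -1.0]]
ft_force: [0.1, -0.5, -2.0]
width: 58.4
```

Emit:
drive_tool([
  [0, 0, 0.0005, 0, 0, 0, 0],
  [0, 0, 0.001, 0, 0, 0, 0],
  [0, 0, 0.001, 0, 0, 0, 0],
])

```text
time_s: 8.5
tcp_pos: [552.1, 142.0, 54.1]
ee_rot: [[-0.0, 1.0, 0.001], [1.0, 0.0, 0.0], [0.0, 0.001, -1.0]]
ft_force: [-4.1, -0.3, 13.6]
width: 58.5
```

Emit:
drive_tool([
  [0, 0, -0.0005, 0, 0, 0, 0],
  [0, 0, -0.0005, 0, 0, 0, 0.7],
  [0, 0, -0.0005, 0, 0, 0, 0.8],
  [0, 0, -0.0005, 0, 0, 0, 0.9],
  [0, 0, -0.0005, 0, 0, 0, 1],
  [0, 0, -0.0005, 0, 0, 0, 1],
  [0, 0, -0.0005, 0, 0, 0, 1],
  [0, 0, -0.0005, 0, 0, 0, 1],
  [0, 0, -0.0005, 0, 0, 0, 1],
  [0, 0, -0.0005, 0, 0, 0, 1],
])

```text
time_s: 9.5
tcp_pos: [552.0, 142.0, 53.8]
ee_rot: [[-0.0, 1.0, 0.0], [1.0, 0.0, -0.0], [-0.0, 0.0, -1.0]]
ft_force: [0.2, 0.2, 0.2]
width: 85.2
```

```bash
python3 - <<'E'
from bench import monitor, vision, bot
from h import *
s=monitor.read_state();print(s["tcp_pos"],s["width"],s["ft_force"])
d=vision.snapshot("wrist");cv2.imwrite("pics/wrist6.png",d["image"][:,:,::-1])
E
```

```text
[552.01269689 142.01949581  53.77750678] 85.20529364206567 [0.17991563 0.15282616 0.20777983]
```

View pics/wrist6.png

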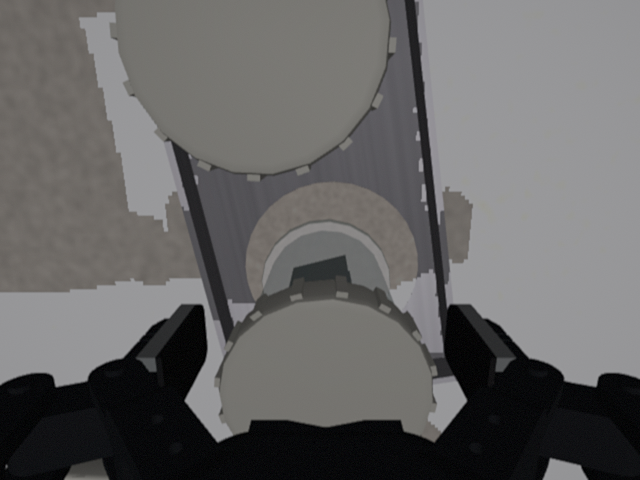

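Emit:
drive_tool([
  [0, 0, -0.01, 0, 0, 0, 1],
  [0, 0, -0.03, 0, 0, 0, 1],
  [0, 0, -0.06, 0, 0, 0, 1],
  [0, 0, -0.1, 0, 0, 0, 1],
  [0, 0, -0.14, 0, 0, 0, 1],
  [0, 0, -0.18, 0, 0, 0, 1],
  [0, 0, -0.206, 0, 0, 0, 1],
  [0, 0, -0.206, 0, 0, 0, 1],
])

```text
time_s: 10.35
tcp_pos: [553.5, 142.3, 264.4]
ee_rot: [[-0.0, 1.0, 0.007], [1.0, 0.0, 0.001], [0.001, 0.007, -1.0]]
ft_force: [-0.8, 0.5, -0.9]
width: 85.6
```

```bash
python3 - <<'E'
from bench import monitor, vision, bot
from h import *
s=monitor.read_state();print(s["tcp_pos"])
d=vision.snapshot("side");W=cloud(d,d["world_from_camera"])
cv2.imwrite("pics/side7.png",cv2.resize(d["image"][200:380,200:420,::-1],None,fx=3.3,fy=3.3))
for nm,(x,y) in dict(jar=(552,142),b=(523,322),c=(538,231)).items():
    m=(np.hypot(W[...,0]-x,W[...,1]-y)<42)&(W[...,2]>90)&(W[...,2]<103)
    print(nm,m.sum(),W[m].mean(0).round(1),cv2.minEnclosingCircle(W[m][:,:2].astype(np.float32)))
E
```

```text
[553.5024966  142.28655514 264.3823407 ]
jar 299 [551.6 143.3  94.9] ((552.0220947265625, 142.77517700195312), 34.093101501464844)
b 397 [521.8 321.6  95.1] ((522.9187622070312, 318.9961242675781), 32.49790954589844)
c 347 [535.7 233.2  95. ] ((536.7263793945312, 231.57119750976562), 31.9537353515625)
```

View pics/side7.png

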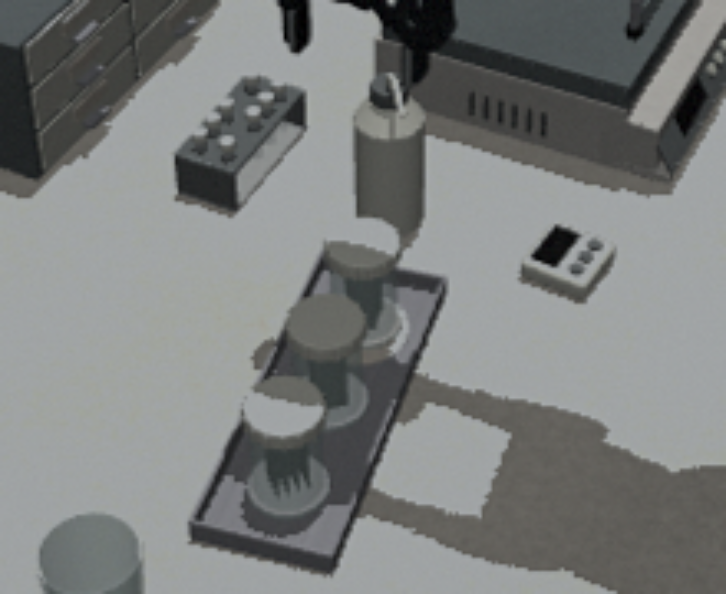

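Emit:
drive_tool([
  [-0.02, -0.005, 0, 0, 0, 0, 1],
  [-0.05, -0.015, 0, 0, 0, 0, 1],
  [-0.08, -0.025, 0, 0, 0, 0, 1],
  [-0.11, -0.035, 0, 0, 0, 0, 1],
  [-0.14, -0.045, 0, 0, 0, 0, 1],
  [-0.17, -0.055, 0, 0, 0, 0, 1],
  [-0.2, -0.065, 0, 0, 0, 0, 1],
  [-0.23, -0.075, 0, 0, 0, 0, 1],
  [-0.26, -0.08, 0, 0, 0, 0, 1],
  [-0.29, -0.085, 0, 0, 0, 0, 1],
  [-0.32, -0.091, 0, 0, 0, 0, 1],
  [-0.35, -0.091, 0, 0, 0, 0, 1],
  [-0.375, -0.091, 0, 0, 0, 0, 1],
  [-0.39, -0.091, 0, 0, 0, 0, 1],
  [-0.397, -0.091, 0, 0, 0, 0, 1],
  [-0.397, -0.091, 0, 0, 0, 0, 1],
  [-0.397, -0.091, 0, 0, 0, 0, 1],
])

```text
time_s: 12.1
tcp_pos: [460.9, -254.1, 259.6]
ee_rot: [[-0.0, 1.0, -0.0], [1.0, 0.0, 0.001], [0.001, -0.0, -1.0]]
ft_force: [0.0, 0.6, -0.4]
width: 85.5
```

```bash
python3 - <<'E'
from bench import monitor, vision, bot
from h import *
s=monitor.read_state();print(s["tcp_pos"],s["joint_pos"])
d=vision.snapshot("wrist");pickle.dump((d,s),open("wrist8.pkl","wb"))
T=tool_T(s)@d["tool_from_camera"]
im=d["image"][:,:,::-1].copy()
W=cloud(d,T);m=(W[...,2]>136)&(W[...,2]<155)&(abs(W[...,0]-460)<25)&(W[...,1]>-330)&(W[...,1]<-180)
P=W[m];print(m.sum(),P.mean(0),P.min(0),P.max(0),cv2.fitLine(P[:,:2].astype(np.float32),2,0,.01,.01).ravel())
cv2.imwrite("pics/wrist8.png",im)
print(proj(d,[460.7,-254.7,146],T))
E
```

```text
[ 460.89375209 -254.05072415  259.57805357] [-6.17401838e-01  3.34249416e-01  1.55855868e+00  2.27782451e-04
  1.24950338e+00 -6.17919902e-01]
3237 [ 459.35157448 -249.97354425  146.26377276] [ 452.96711338 -314.07193974  140.60796799] [ 465.40125632 -194.07943254  149.55786118] [ 1.2669896e-02 -9.9991971e-01  4.5935156e+02 -2.4997354e+02]
[325.15017495 243.0483215 ]
```

View pics/wrist8.png

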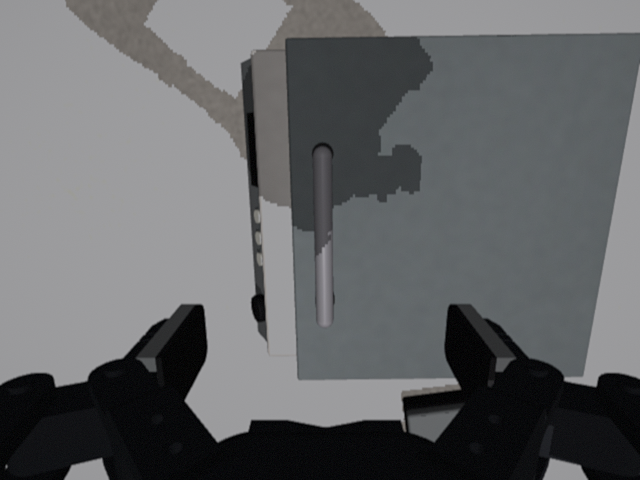

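Emit:
drive_tool([
  [0, -0.0015, 0.03, 0, 0, 0, 1],
  [0, -0.0015, 0.06, 0, 0, 0, 1],
  [0, -0.0015, 0.085, 0, 0, 0, 1],
  [0, -0.0015, 0.105, 0, 0, 0, 1],
  [0, -0.0015, 0.118, 0, 0, 0, 1],
  [0, -0.0015, 0.124, 0, 0, 0, 1],
  [0, -0.0015, 0.124, 0, 0, 0, 1],
  [0, -0.0015, 0.124, 0, 0, 0, 1],
])

```text
time_s: 12.95
tcp_pos: [459.9, -254.8, 136.4]
ee_rot: [[-0.0, 1.0, 0.001], [1.0, 0.0, -0.0], [-0.0, 0.001, -1.0]]
ft_force: [1.1, 0.7, -1.3]
width: 85.5
```

```bash
python3 - <<'E'
from bench import monitor, vision, bot
import cv2,numpy as np
d=vision.snapshot("side");cv2.imwrite("pics/side9.png",cv2.resize(d["image"][110:260,280:480,::-1],None,fx=4,fy=4))
R=np.hypot(212,60);p=np.arctan2(60,212)
for a,b in [(0,.4),(.4,.785)]:
    for t in np.linspace(a,b,15)[1:]:
        print(round(t,3),np.round([(R*np.cos(p+a)-R*np.cos(p+t))/1e3,-(R*np.sin(p+t)-R*np.sin(p+a))/1e3],4).tolist())
E
```

```text
0.029 [0.0018, -0.006]
0.057 [0.0038, -0.012]
0.086 [0.0059, -0.0179]
0.114 [0.0082, -0.0238]
0.143 [0.0107, -0.0296]
0.171 [0.0133, -0.0353]
0.2 [0.0161, -0.0409]
0.229 [0.0191, -0.0465]
0.257 [0.0222, -0.0519]
0.286 [0.0255, -0.0573]
0.314 [0.0289, -0.0626]
0.343 [0.0325, -0.0678]
0.371 [0.0362, -0.0729]
0.4 [0.0401, -0.0778]
0.428 [0.0039, -0.0047]
0.455 [0.0078, -0.0092]
0.483 [0.0119, -0.0137]
0.51 [0.0162, -0.018]
0.538 [0.0205, -0.0223]
0.565 [0.025, -0.0264]
0.592 [0.0295, -0.0303]
0.62 [0.0342, -0.0342]
0.648 [0.039, -0.0379]
0.675 [0.0439, -0.0415]
0.702 [0.0489, -0.045]
0.73 [0.0539, -0.0483]
0.758 [0.0591, -0.0514]
0.785 [0.0643, -0.0545]
```

View pics/side9.png

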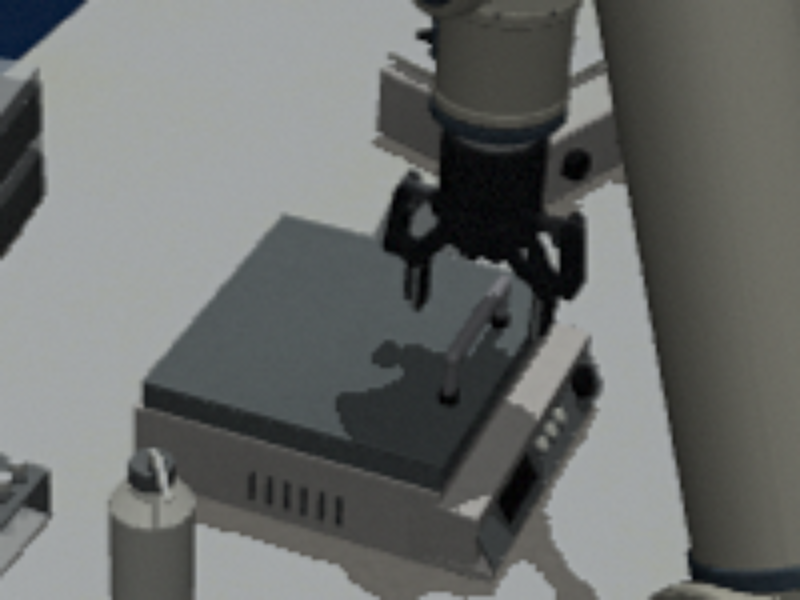

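Jaws straddle the bar (about pixel 470,330). Closing on it.

Emit:
drive_tool([
  [0, 0, 0, 0, 0, 0, 0],
  [0, 0, 0, 0, 0, 0, 0],
  [0, 0, 0, 0, 0, 0, 0],
  [0, 0, 0, 0, 0, 0, 0],
  [0, 0, 0, 0, 0, 0, 0],
  [0, 0, 0, 0, 0, 0, 0],
  [0, 0, 0, 0, 0, 0, 0],
  [0, 0, 0, 0, 0, 0, 0],
  [0, 0, 0, 0, 0, 0, 0],
  [0, 0, 0, 0, 0, 0, 0],
  [0, 0, 0, 0, 0, 0, 0],
  [0, 0, 0, 0, 0, 0, 0],
])

```text
time_s: 14.2
tcp_pos: [459.3, -255.0, 136.0]
ee_rot: [[-0.0, 1.0, -0.0], [1.0, 0.0, -0.0], [-0.0, -0.0, -1.0]]
ft_force: [-3.0, -0.5, 5.8]
width: 9.5
```

```bash
python3 - <<'E'
from bench import monitor, vision, bot
import cv2
s=monitor.read_state();print(s["width"],s["tcp_pos"],s["ft_force"])
d=vision.snapshot("wrist");cv2.imwrite("pics/wrist10.png",d["image"][:,:,::-1])
E
```

```text
9.50133458507559 [ 459.29743217 -255.02660064  135.95602333] [-2.96682491 -0.48638386  5.75839267]
```

View pics/wrist10.png

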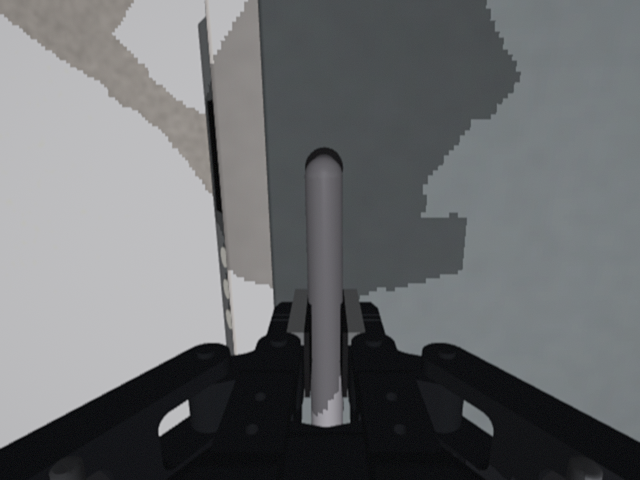

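```bash
python3 - <<'E'
from bench import monitor, vision, bot
import cv2
for n,(a,b,c,e) in dict(side=(130,230,340,460),scene=(160,260,260,380)).items():
    d=vision.snapshot(n);cv2.imwrite(f"pics/{n}11.png",cv2.resize(d["image"][a:b,c:e,::-1],None,fx=6,fy=6,interpolation=2))
s=monitor.read_state();print(s["width"],s["tcp_pos"],s["ft_force"])
E
```

```text
9.856637029058742 [ 459.30052643 -255.00120173  135.92975093] [-3.05505618  0.37938862  4.64329993]
```

View pics/side11.png

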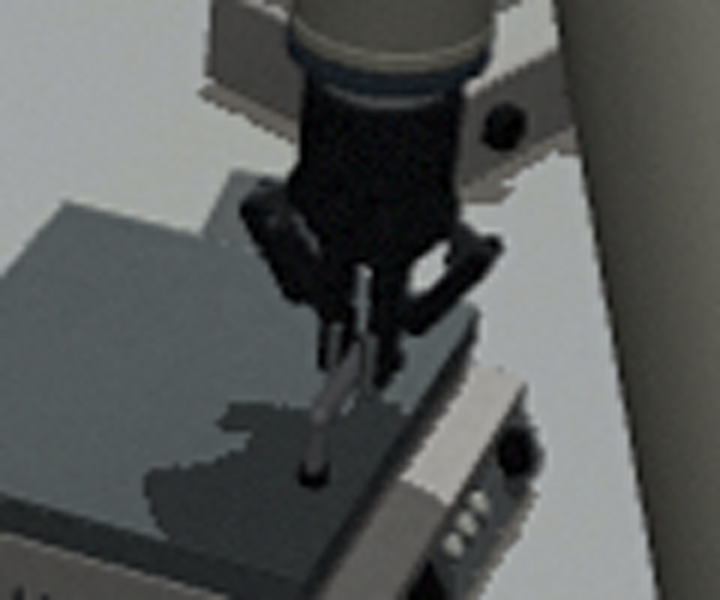

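Emit:
drive_tool([
  [0, 0, 0, 0, 0, 0, 0.4],
  [0, 0, 0, 0, 0, 0, 0.4],
  [0, 0, 0, 0, 0, 0, 0.4],
  [0, 0, 0, 0, 0, 0, 0.4],
  [0, 0, 0.003, 0, 0, 0, 0.4],
  [0, 0, 0.005, 0, 0, 0, 0.4],
  [0, 0, 0.005, 0, 0, 0, 0.4],
  [0, 0, 0.005, 0, 0, 0, 0],
  [0, 0, 0.005, 0, 0, 0, 0],
  [0, 0, 0.005, 0, 0, 0, 0],
  [0, 0, 0.005, 0, 0, 0, 0],
  [0, 0, 0.005, 0, 0, 0, 0],
  [0, 0, 0.005, 0, 0, 0, 0],
  [0, 0, 0.005, 0, 0, 0, 0],
  [0, 0, 0.005, 0, 0, 0, 0],
])

```text
time_s: 15.85
tcp_pos: [459.3, -255.0, 130.9]
ee_rot: [[-0.0, 1.0, -0.0], [1.0, 0.0, 0.0], [0.0, -0.0, -1.0]]
ft_force: [-4.2, 0.1, 5.2]
width: 10.3
```

Emit:
drive_tool([
  [0, 0.002, -0.006, 0, 0, 0, 0],
  [0, 0.004, -0.012, 0, 0, 0, 0],
  [0, 0.006, -0.018, 0, 0, 0, 0],
  [0, 0.008, -0.024, 0, 0, 0, 0],
  [0, 0.0105, -0.0295, 0, 0, 0, 0],
  [0, 0.0133, -0.0353, 0, 0, 0, 0],
  [0, 0.0133, -0.0353, 0, 0, 0, 0],
  [0, 0.0133, -0.0353, 0, 0, 0, 0],
])

```text
time_s: 16.65
tcp_pos: [472.3, -254.8, 166.3]
ee_rot: [[-0.0, 1.0, -0.001], [1.0, 0.0, 0.0], [0.0, -0.001, -1.0]]
ft_force: [-6.3, -1.1, -2.3]
width: 9.8
```

```bash
python3 - <<'E'
from bench import monitor, vision, bot
import cv2
s=monitor.read_state();print(s["width"],s["tcp_pos"],s["ft_force"],s["moment"])
d=vision.snapshot("side");cv2.imwrite("pics/side12.png",cv2.resize(d["image"][110:260,280:480,::-1],None,fx=4,fy=4))
E
```

```text
9.786860759317811 [ 472.34223821 -254.77093454  166.26053757] [-6.31323369 -1.10105409 -2.31160425] [-0.21686039  1.39748858  0.21050125]
```

View pics/side12.png

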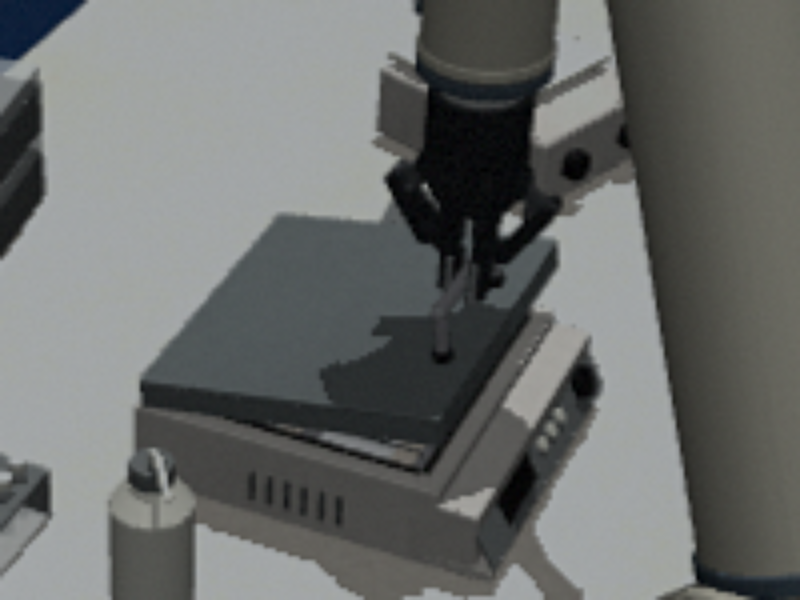

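Emit:
drive_tool([
  [0, 0.0028, -0.0056, 0, 0, 0, 0],
  [0, 0.0058, -0.0112, 0, 0, 0, 0],
  [0, 0.0089, -0.0166, 0, 0, 0, 0],
  [0, 0.0122, -0.022, 0, 0, 0, 0],
  [0, 0.0156, -0.0273, 0, 0, 0, 0],
  [0, 0.0192, -0.0325, 0, 0, 0, 0],
  [0, 0.0229, -0.0376, 0, 0, 0, 0],
  [0, 0.0268, -0.0425, 0, 0, 0, 0],
  [0, 0.0307, -0.0472, 0, 0, 0, 0],
  [0, 0.0346, -0.0517, 0, 0, 0, 0],
  [0, 0.0387, -0.0562, 0, 0, 0, 0],
  [0, 0.043, -0.0605, 0, 0, 0, 0],
  [0, 0.043, -0.0605, 0, 0, 0, 0],
  [0, 0.043, -0.0605, 0, 0, 0, 0],
])

```text
time_s: 18.1
tcp_pos: [513.8, -254.3, 227.3]
ee_rot: [[-0.0, 1.0, -0.004], [1.0, 0.0, 0.001], [0.001, -0.004, -1.0]]
ft_force: [-22.3, 2.6, 17.7]
width: 9.9
```

```bash
python3 - <<'E'
from bench import monitor, vision, bot
import cv2
s=monitor.read_state();print(s["width"],s["tcp_pos"],s["ft_force"],s["moment"])
d=vision.snapshot("side");cv2.imwrite("pics/side13.png",cv2.resize(d["image"][90:240,280:480,::-1],None,fx=4,fy=4))
E
```

```text
9.949880814544889 [ 513.79371342 -254.2743439   227.34613971] [-22.3365109    2.58639549  17.66136533] [0.52092067 3.64686531 0.09524684]
```

View pics/side13.png

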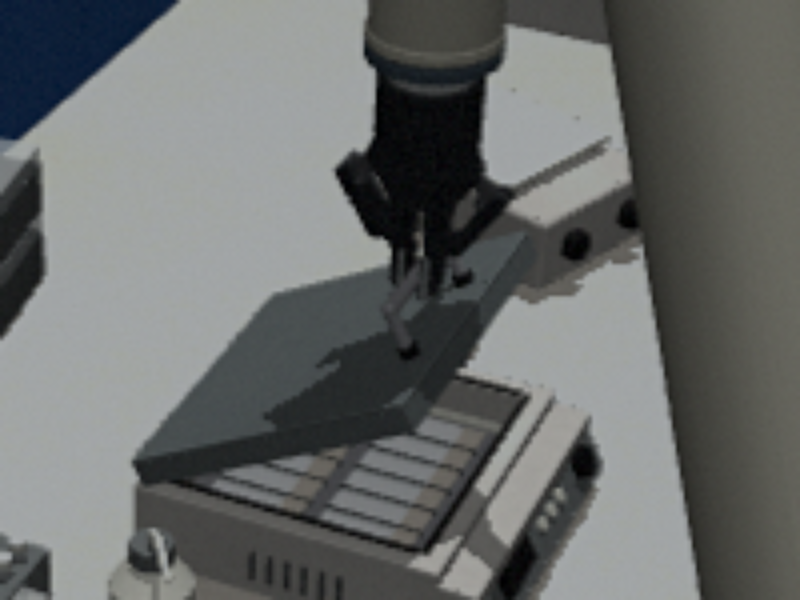

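Emit:
drive_tool([
  [0, -0.0007, -0.0007, 0, 0, 0, 0],
  [0, -0.0015, -0.0015, 0, 0, 0, 0],
  [0, -0.0015, -0.0015, 0, 0, 0, 0],
])

```text
time_s: 18.45
tcp_pos: [514.3, -254.3, 228.2]
ee_rot: [[-0.0, 1.0, -0.0], [1.0, 0.0, 0.001], [0.001, -0.0, -1.0]]
ft_force: [-2.4, 5.2, -1.2]
width: 10.0
```

Emit:
drive_tool([
  [0, 0.0042, -0.0043, 0, 0, 0, 0],
  [0, 0.0086, -0.0084, 0, 0, 0, 0],
  [0, 0.013, -0.0124, 0, 0, 0, 0],
  [0, 0.0176, -0.0163, 0, 0, 0, 0],
  [0, 0.0224, -0.0201, 0, 0, 0, 0],
  [0, 0.0272, -0.0237, 0, 0, 0, 0],
  [0, 0.0272, -0.0237, 0, 0, 0, 0],
])

```text
time_s: 19.15
tcp_pos: [541.8, -254.0, 252.7]
ee_rot: [[-0.001, 1.0, -0.0], [1.0, 0.001, 0.001], [0.001, -0.0, -1.0]]
ft_force: [-7.9, 9.4, 6.2]
width: 9.7
```

Emit:
drive_tool([
  [0.0005, 0.0045, -0.0038, 0, 0, 0, 0],
  [0.001, 0.0095, -0.0072, 0, 0, 0, 0],
  [0.0015, 0.0145, -0.0105, 0, 0, 0, 0],
  [0.0015, 0.0195, -0.0136, 0, 0, 0, 0],
  [0.0015, 0.0195, -0.0136, 0, 0, 0, 0],
  [0.0015, 0.0195, -0.0136, 0, 0, 0, 0],
  [0.0015, 0.0195, -0.0136, 0, 0, 0, 0],
])

```text
time_s: 19.85
tcp_pos: [561.1, -253.6, 265.7]
ee_rot: [[-0.0, 1.0, 0.0], [1.0, 0.0, -0.0], [-0.0, 0.0, -1.0]]
ft_force: [-5.2, 2.2, 3.9]
width: 10.1
```

```bash
python3 - <<'E'
from bench import monitor, vision, bot
from h import *
s=monitor.read_state();print(s["width"],s["tcp_pos"],s["ft_force"],s["moment"])
# lid angle from depth (plane fit on lid top) 
for n in ["side","scene"]:
    d=vision.snapshot(n);W=cloud(d,d["world_from_camera"])
    m=(W[...,0]>560)&(W[...,0]<665)&(W[...,1]>-370)&(W[...,1]<-135)&(W[...,2]>106)&(W[...,2]<260)&(W[...,2]<115+1.15*(690-W[...,0]))
    P=W[m]
    A=np.c_[P[:,:2],np.ones(len(P))];k=np.ones(len(P),bool)
    for _ in range(8):
        c=np.linalg.lstsq(A[k],P[k,2],rcond=None)[0];r=abs(A@c-P[:,2]);k=r<max(4,np.median(r)*2)
    print(n,m.sum(),k.sum(),c,"angle",np.degrees(np.arctan(-c[0])),np.arctan(-c[0]))
    im=d["image"][:,:,::-1]
    im=im[60:240,260:500] if n=="side" else im[120:300,220:400]
    cv2.imwrite(f"pics/{n}14.png",cv2.resize(im,None,fx=3.3,fy=3.3))
E
```

```text
10.069628576709512 [ 561.073854   -253.58339565  265.73823308] [-5.20457732  2.24212193  3.85324011] [0.38183141 1.14769733 0.18171302]
side 568 568 [-9.70922144e-01 -1.32249141e-02  7.63289363e+02] angle 44.154752229853834 0.7706458068132575
scene 2586 2138 [-9.70288962e-01 -1.33781812e-02  7.62445316e+02] angle 44.13607186817488 0.7703197729964963
```

View pics/side14.png

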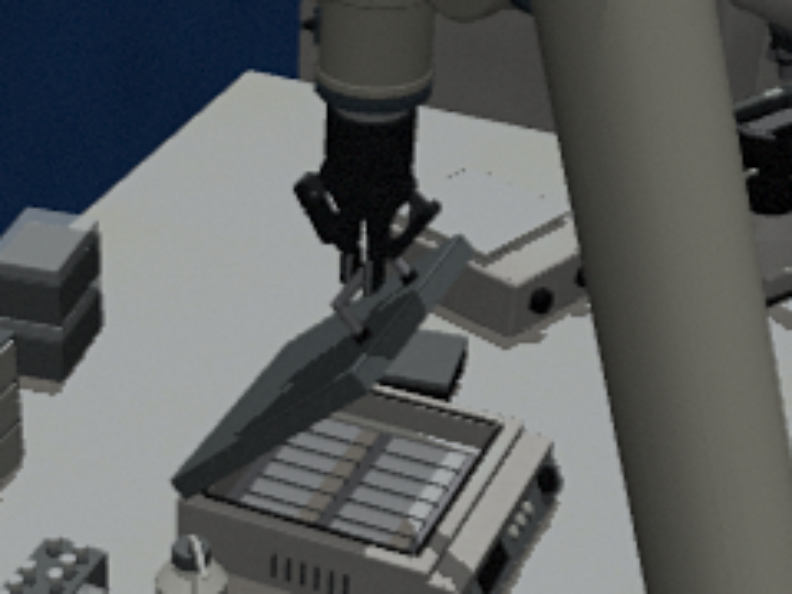

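Emit:
drive_tool([
  [0, 0, 0, 0, 0, 0, 0],
  [0, 0, 0, 0, 0, 0, 0],
  [0, 0, 0, 0, 0, 0, 0],
  [0, 0, 0, 0, 0, 0, 0],
  [0, 0, 0, 0, 0, 0, 0],
  [0, 0, 0, 0, 0, 0, 0],
  [0, 0, 0, 0, 0, 0, 0],
  [0, 0, 0, 0, 0, 0, 0],
])

```text
time_s: 20.75
tcp_pos: [561.0, -253.6, 265.7]
ee_rot: [[0.0, 1.0, 0.0], [1.0, -0.0, -0.0], [-0.0, 0.0, -1.0]]
ft_force: [-6.0, 2.5, 4.2]
width: 9.6
```

```bash
python3 - <<'E'
from bench import monitor, vision, bot
from h import *
s=monitor.read_state();print(s["time_s"],s["width"],s["tcp_pos"],s["ft_force"])
d=vision.snapshot("side");W=cloud(d,d["world_from_camera"])
for nm,(x,y) in dict(jar=(552,142),b=(523,322),c=(538,231)).items():
    m=(np.hypot(W[...,0]-x,W[...,1]-y)<42)&(W[...,2]>90)&(W[...,2]<103)
    print(nm,W[m].mean(0).round(1))
m=(W[...,0]>560)&(W[...,0]<665)&(W[...,1]>-370)&(W[...,1]<-135)&(W[...,2]>106)&(W[...,2]<115+1.15*(690-W[...,0]))
P=W[m];c=np.linalg.lstsq(np.c_[P[:,:2],np.ones(len(P))],P[:,2],rcond=None)[0];print(np.arctan(-c[0]))
bot.finish_job()
E
```

```text
20.75 9.604081991584918 [ 561.04884952 -253.58775789  265.7320936 ] [-6.04992547  2.50754129  4.18861737]
jar [551.9 143.1  94.9]
b [521.7 321.2  94.9]
c [535.7 233.1  95. ]
0.7696578189608362
the job is handed in; nothing more can be done
```

The jar from the lid is standing upright on the filter-paper disc, released. The lid is held by its bar at about 44 degrees, with the gripper still closed on it. I handed the job in at about 21 s; no verdict is reported.

**Last checks:**
- **Jar:** about 1 mm from my estimate of the disc's middle.
- **Other jars:** within 1 mm of where they started.
- **Lid:** 0.770 rad, steady over the final 0.9 s of holding. The two fixed cameras agreed on the angle.
- **Wrist force:** a steady 8 N or so while holding. It reached about 28 N during the lift, until I corrected the path by about 2 mm.

**Not fully checked:**
- **Opening reading:** it disagreed with the real sizes: 58 mm on the 54 mm jar and about 10 mm on the 12 mm bar. The camera views showed both held properly. I had first closed on the bar near the fingertips, so I gripped again 5 mm deeper before lifting.
- **Bystanders:** I checked that the slide box, wash bottle, timer, tube rack and beaker had not moved only by eye in the pictures, not all of them in the last ones. I did not measure them.

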